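# Open the squeeze-and-turn tablet jar

## Task

Open the jar of cleaning tablets in the jar holder: squeeze the two yellow side tabs of its blue safety cap firmly inward and, keeping them squeezed, turn the cap counter-clockwise (seen from above) until you feel it come up against its stop, then lift it straight off, lower it gently right way up onto the floor of the white porcelain bowl, near the middle, and only there let go. Do not crush the tabs, wrench or tug the cap hard against the glass, or knock it into the bowl, and leave everything else on the counter where it is.

Things in the scene. Friction and masses are not known exactly. Their poses are not given: they have to be found in the camera images.
- cap: Blue ribbed safety cap, 48 mm across, 34 mm high, about 65 g, loose, closed on the jar at the start. Origin: centre of its underside; z up on its axis. Two yellow tabs on its +y and -y sides: 15 mm wide levers hinged about a level line 13 mm above the underside. Pressing a tab's finger bar (upper end) inward swings its lower leg, with a pawl, outward.
- cap_top (a point): Centre of the cap's flat top, 34 mm above its underside; cap axes. To grasp: tool down, closing line along the cap's y, TCP level with this point (within 4 mm), so that the tips end between the bars' line and the hinge line; fingers lower than the hinge line block the legs.
- tab_bars (a point): On the cap's axis, at the height of the two finger bars' lines (25.5 mm above the underside); cap axes. The bars are level, along the cap's x, 14 mm long, 7 mm thick; their outer sides are 30 mm from the axis (60 mm over both; 50 mm with both tabs home).
- tab_left (a joint): Angle (rad) of the tab on the cap's +y side: 0 sprung out, 0.40 fully home. Spring: a finger must push with 4 N to start it and about 10 N to bring it home; a tab cracks under more than 30 N. Going home, the bar also rises about 2 mm and drags the finger up with 10 to 15 N, which presses the cap down on the neck until the tool is raised by 1 to 2 mm.
- tab_right (a joint): Angle (rad) of the tab on the cap's -y side, the same. Unless both tabs are over about 0.33 rad, their pawls catch on teeth of the glass neck after 0 to 1 rad of turning, and the cap goes no further. With both home it turns with less than 0.1 N m up to the stop. Cap on neck: 0.6 mm side play, 1.5 mm lift.
- holder: Suction-foot jar holder fixed to the counter, with the jar: black foot 112 mm across, steel cup 83 mm across and 39 mm high, red lever at -x. Its rubber lining grips the round glass jar (68 mm across), which cannot lift and yields to turning by 0.15 rad per N m; both count as one piece. Origin: centre of the foot's underside, on the jar's axis; z up. Underside of the closed cap at 71.5 mm.
- neck_rim (a point): Rim of the jar's neck (32 mm across), on its axis. Two bayonet lugs on the neck hold the cap down; their heading is hidden and differs each time. The cap comes free after 0.25 to 1.2 rad of counter-clockwise turn and meets a hard stop 0.10 rad later. Over 28 N between cap and glass (0.5 N m at the stop) chips it. Lugs clear after 8 mm of lift, the neck after 32.
- bowl: White porcelain bowl, loose, 160 mm across the rim, 54 mm high, 4 mm wall; flat inner floor about 90 mm across, 6 mm above the underside. Origin: centre of its underside; z up. It stands left or right, on the other side from the holder. A knock of more than 20 N from the cap may chip it.
- spoon: Steel serving spoon, 255 mm long, lying along its x at the back of the counter; bystander.
- spatula: Wooden spatula, 285 mm long, lying along its x at the back of the counter; bystander.
- oil_bottle: Green glass oil bottle, 60 mm across, 210 mm high, at the back left; bystander.
- mug: Blue mug, 80 mm across, 90 mm high, front left; bystander.
- herb_pot: Terracotta pot with a herb, 112 mm across, 140 mm high, back right; bystander.
Not all that is in view belongs to the job. Several things have the shape of the cap; the one meant has the colours described above. Of the things shaped like the bowl, the white one is meant.

How it is judged:
By the outcome, as a careful person would: the job done as asked, in the order asked, and still so for the second after the job is handed in, with the robot touching nothing.
It also fails if it takes over 72 s, if anything falls off the work surface, if the arm or the gripper's body presses on something with over 40 N, if the wrist force passes 120 N, or if a joint passes its speed limit or range.

## Robot

A 6-joint arm with a two-finger parallel gripper is mounted at the origin on the work surface. World frame = base frame: x ahead of the robot, y to its left, z up, the work surface at z = 0. Lengths are in mm, angles in rad, forces in N, time in s.
With the tool pointing down it reaches from about 400 to 925 mm from the base axis. Payload 12.5 kg.
Tool frame: the origin (TCP) lies between the finger pads, 19 mm behind the fingertips; this is the grasp point; z points along the fingers, y is the line along which they close (so a half turn about z gives the same grasp; the last joint's range is limited). The gripper opens to 95 mm and grips with 3 to 60 N. Pads are 20 mm wide; open, the fingers measure 119 mm over their backs; the gripper's body (75 mm by 180 mm) begins 59 mm behind the grasp point.
Start: joints at [1.242, 0.491, 1.559, -0, 1.092, -0.106], TCP at [138.081, 609.572, 233.461] pointing down, gripper open.
Joint ranges: [-3.1, 3.1], [-0.84, 2.19], [0.05, 2.79], [-1.13, 4.28], [0.06, 2.93], [-2.69, 2.69]. Speed limits (rad/s): [2.22, 2.22, 2.79, 3.14, 3.14, 3.14].

## Interface

Orientations are given as [roll, pitch, yaw] about the fixed x, y, z axes, in that order (R = Rz(yaw) Ry(pitch) Rx(roll)).
In Python, from cell import env, eyes gives the robot as it stands.
- The arm moves only by the shell command python3 -m inch 'ROWS'. ROWS is JSON, a list of rows, each a list of 3 entries, a list of its own where there are three numbers: the shift along the tool's x, y, z in units of 60 mm (1.0 is 60 mm), then the turn about the tool's z in units of 5 degrees (1.0 is 5 degrees), then the closure, from -1 (fully open) to 1 (shut). In form: [[[tx, ty, tz], turn, claw], ...]. A call has exactly 10 rows; each row shifts and turns the commanded pose from where the row before left it, along the tool's axes as they then stand; what a row does not reach is not made up. A row lasts 1/8 s, in which the tool goes at most 62.5 mm and 10.7 degrees, less where a joint would pass 70% of its speed; a pose out of reach is approached as far as the arm can. A call is refused whole if a number of a shift passes 1 or a number of a turn 1, either way. A call with a gripper value outside its range is refused whole. The fingers move at their own pace and stop on an object; the grip force is fixed at half the most. Time passes only in rows, so rows that do not move let the fingers close, or fill a call up. It gives the time, the measured TCP pose, the force, the opening and the grip force at its end, in the units of the state.
- env.state(): the state, without advancing time (a new reading comes with each control period).
- eyes.read_camera(name): name is "scene" or "top" or "wrist"; returns a dict with "pixels" (420x560x3 uint8, red, green, blue), "fx", "fy", "cx", "cy" (pixels), "distortion" ([k1, k2, p1, p2, k3] as OpenCV has them; the pictures are not rectified), "extrinsics" (4x4, takes a point from world to camera coordinates). Camera axes: x right, y down, z forward; pixel columns grow to the right and rows downward; lengths in mm; the calibration is good to about 2 mm. A picture is of the moment at which its call begins. There is no depth.
- env.job_done(): hands the job in; it is judged then, once.
Trained networks look in a picture, given as the dict that the camera call returned (one of the last four; its "shot" number tells which), for a name from the list of things; names that differ only in an ending like _2 or _b are one class to them, and where a whole thing is asked for, a point or a joint stands for the part that bears it (a point fixed in the world has none). Each returns a list of dicts, best first, with "score" (0 to 1); they miss things now and then, are a little off and sometimes report something else, mostly with a low value. They report only what shows in the picture. A call takes as long as a camera call. They do not tell look-alikes from the thing itself.
- eyes.boxes_of(name, picture): "centre" ([row, column] in pixels, amid what is visible of it).
- eyes.cut_out(name, picture): "mask" (420x560 bool, what is visible of it) and "centre" ([row, column] in pixels, amid what is visible of it).
- eyes.spot_point(name, picture): "centre" ([row, column] in pixels: a listed point, or the origin of a listed thing).
The state is a dict: "t": time; "joints": joint angles; "qvel": joint speeds; "tau": joint torques, N m; "eef_pos": TCP position; "tcp_rot": TCP orientation; "ft_force": force on the tool from outside, world axes, zero at the start; "moment": the same for the moment, N m; "opening": opening from 0.0 (shut) to 1.0 (fully open); "grip_force": force on a finger pad.
Only numpy, scipy, OpenCV 4.12 (cv2) and the standard library are available. Lean on these libraries where they do the work, as an engineer would, in place of code of your own. Each camera call takes 0.05 s, during which the arm holds its last target. There are 200 camera calls.

## Working session

There is one attempt and no reset: what is moved stays moved. The work goes in short steps, Python scripts to look and compute and a shell command to move; the robot and the scene stay as the last step left them, time stands still between calls to the robot, and variables do not carry over. Pictures are saved under pics/ and viewed, at most 10 in all, crops included, and the job is handed in when it is done.

```bash
ls; mkdir -p pics; cat > h.py <<'E'
import numpy as np,cv2
from cell import env,eyes
def ray(p,rc):
    K=np.array([[p['fx'],0,p['cx']],[0,p['fy'],p['cy']],[0,0,1.]])
    u=cv2.undistortPoints(np.array([[[rc[1],rc[0]]]],float),K,np.array(p['distortion'],float))[0,0]
    E=np.array(p['extrinsics']);R=E[:3,:3];c=-R.T@E[:3,3];d=R.T@np.array([u[0],u[1],1]);return c,d/np.linalg.norm(d)
def atz(p,rc,z):
    c,d=ray(p,rc);return c+d*(z-c[2])/d[2]
def proj(p,X):
    K=np.array([[p['fx'],0,p['cx']],[0,p['fy'],p['cy']],[0,0,1.]]);E=np.array(p['extrinsics'])
    r,_=cv2.projectPoints(np.array([X],float),cv2.Rodrigues(E[:3,:3])[0],E[:3,3],K,np.array(p['distortion'],float));return r[0,0][::-1]
def save(p,n,crop=None,s=1):
    im=p['pixels'][:,:,::-1]
    if crop: im=im[crop[0]:crop[1],crop[2]:crop[3]]
    cv2.imwrite('pics/'+n,cv2.resize(np.ascontiguousarray(im),None,fx=s,fy=s,interpolation=cv2.INTER_CUBIC))
E
python3 - <<'E'
from h import *
Z={'cap':71.5,'cap_top':105.5,'holder':0,'bowl':0,'neck_rim':100,'mug':0,'oil_bottle':0,'herb_pot':0,'tab_bars':97}
for n in ['top','scene']:
    p=eyes.read_camera(n);save(p,n+'0.png')
    for k in Z:
        print(n,k,[(round(d['score'],2),np.round(d['centre']).tolist(),atz(p,d['centre'],Z[k]).round()[:2].tolist()) for d in eyes.spot_point(k,p)])
s=env.state();print(s)
E
```

```text
pics
top cap [(0.79, [216.0, 255.0], [501.0, 111.0]), (0.59, [270.0, 252.0], [342.0, 118.0]), (0.55, [217.0, 208.0], [496.0, 251.0])]
top cap_top [(0.74, [219.0, 202.0], [489.0, 264.0]), (0.59, [214.0, 253.0], [504.0, 114.0]), (0.46, [274.0, 254.0], [331.0, 108.0])]
top holder [(0.58, [218.0, 257.0], [502.0, 109.0])]
top bowl [(0.95, [220.0, 348.0], [497.0, -175.0]), (0.91, [294.0, 392.0], [271.0, -308.0]), (0.28, [212.0, 254.0], [519.0, 119.0])]
top neck_rim [(0.59, [215.0, 248.0], [503.0, 128.0])]
top mug [(0.56, [284.0, 172.0], [294.0, 369.0])]
top oil_bottle [(0.78, [162.0, 170.0], [677.0, 389.0])]
top herb_pot [(0.93, [150.0, 422.0], [719.0, -410.0]), (0.67, [215.0, 251.0], [510.0, 128.0])]
top tab_bars [(0.8, [215.0, 254.0], [502.0, 113.0]), (0.78, [214.0, 204.0], [503.0, 258.0]), (0.52, [282.0, 174.0], [306.0, 341.0])]
scene cap [(0.87, [167.0, 281.0], [399.0, 94.0]), (0.74, [192.0, 310.0], [516.0, 112.0]), (0.63, [186.0, 351.0], [551.0, 214.0])]
scene cap_top [(0.85, [177.0, 305.0], [492.0, 112.0]), (0.84, [180.0, 358.0], [566.0, 221.0]), (0.54, [165.0, 279.0], [420.0, 75.0])
[... 549 characters left out ...]
 [182.0, 360.0], [569.0, 226.0])]
{'t': 1.0, 'joints': array([ 1.24240784e+00,  4.90860891e-01,  1.55888188e+00,  3.29991400e-05,
        1.09168613e+00, -1.05598959e-01]), 'qvel': array([ 0.00185179,  0.00107876, -0.00106059, -0.00090184,  0.00074217,
       -0.00109739]), 'tau': array([ 1.03587412e-03, -6.12469053e+01, -2.58418787e+01,  6.94059092e-02,
        4.44202626e-02,  2.01692768e-05]), 'eef_pos': array([138.07317287, 609.58576133, 233.49150121]), 'tcp_rot': array([ 3.14142673e+00, -1.18633005e-05,  2.91878792e+00]), 'ft_force': array([-0.16731637,  0.03068849, -0.16942034]), 'moment': array([-0.002577  ,  0.009947  , -0.01697712]), 'grip_force': 0.0, 'opening': 1.0034601106549175}
```

View pics/top0.png

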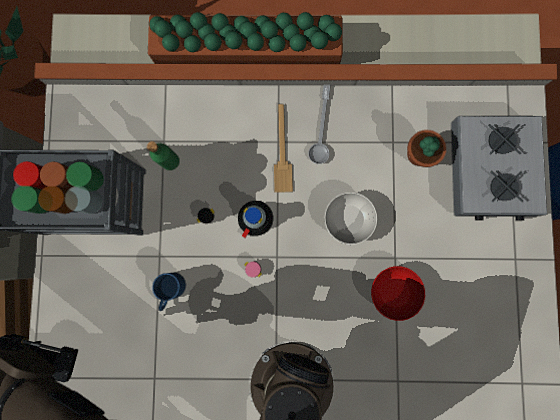

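View pics/scene0.png

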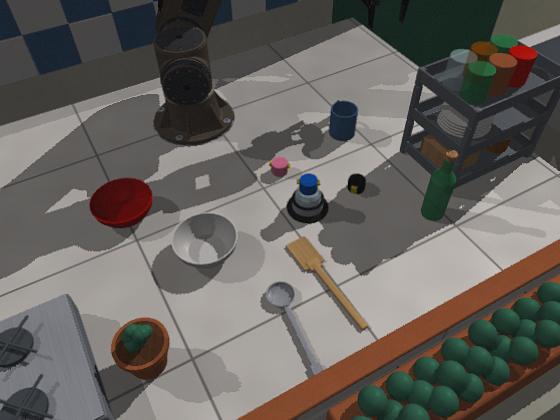

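```bash
python3 - <<'E'
from h import *
p=eyes.read_camera('wrist');E=np.array(p['extrinsics']);R=E[:3,:3];s=env.state()
from scipy.spatial.transform import Rotation as Ro
T=Ro.from_euler('xyz',s['tcp_rot']).as_matrix()
print('cam in tool',T.T@(-R.T@E[:3,3]-s['eef_pos']),'axis',(T.T@R.T).round(3),p['fx'])
q=eyes.read_camera('scene');save(q,'crop1.png',(145,225,265,375),7)
t=eyes.read_camera('top');c=t['pixels'][185:245,225:285];cv2.imwrite('pics/c2.png',cv2.resize(c[:,:,::-1],None,fx=8,fy=8))
a=cv2.resize(cv2.imread('pics/crop1.png'),(440,320));b=cv2.resize(cv2.imread('pics/c2.png'),(320,320));cv2.imwrite('pics/crop1.png',np.hstack([a,b]))
for pp,n in((t,'top'),(q,'scene')):
  m=[x for x in eyes.cut_out('bowl',pp)][:2]
  for x in m:
    ys,xs=np.nonzero(x['mask']);print(n,'bowl',x['score'],x['centre'],xs.min(),xs.max(),ys.min(),ys.max(),atz(pp,x['centre'],40),pp['pixels'][x['mask']].mean(0))
d=T.T@(np.array([502,113,300])-s['eef_pos']);print(d/60)
E
```

```text
cam in tool [  66.50924294   -0.70109092 -152.38974269] axis [[ 0.    -0.971 -0.241]
 [ 1.    -0.     0.   ]
 [-0.    -0.241  0.971]] 319.29373696722183
top bowl 0.76 [218.6, 349.3] 325 377 192 244 [ 497.9632336  -174.07661534   40.        ] [135.71867829 134.67049105 128.53648463]
top bowl 0.58 [297.2, 396.2] 371 424 266 320 [ 264.49422532 -311.05926516   40.        ] [77.19391803 11.94755399 10.9845747 ]
scene bowl 0.86 [202.7, 121.2] 89 150 178 227 [ 278.57683017 -315.5798339    40.        ] [74.85372005 14.03404792 13.4581757 ]
scene bowl 0.6 [242.6, 207.6] 172 237 212 267 [ 510.35888637 -173.17876751   40.        ] [118.5845614  116.06947368 114.77263158]
[-7.74420289 -6.73136844 -1.10965946]
```

View pics/crop1.png

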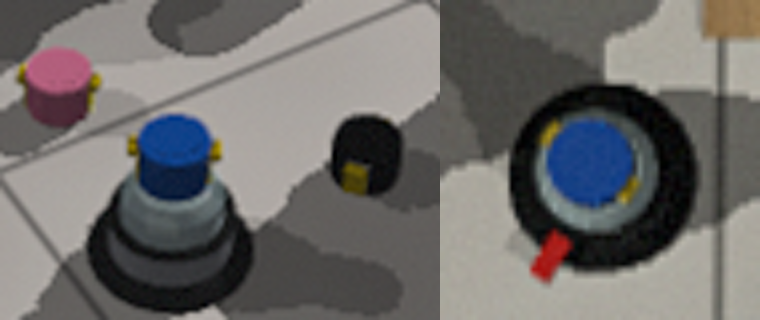

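Candidates: pink (scene 165,279), blue on the jar (scene 177,306; top 215,254) and black (scene 183,357). The blue one with yellow tabs, on the jar, fits, and the crop confirms it. The tabs lie along a heading of about 55°. The white bowl is at top (219,348).

```bash
python3 -m inch '[[[-0.6,-0.5,-0.03],0,-1],[[-0.6,-0.5,-0.03],0,-1],[[-0.6,-0.5,-0.03],0,-1],[[-0.6,-0.5,-0.03],0,-1],[[-0.6,-0.5,-0.03],0,-1],[[-0.6,-0.5,-0.03],0,-1],[[-0.6,-0.5,-0.03],0,-1],[[-0.6,-0.5,-0.03],0,-1],[[-0.6,-0.5,-0.03],0,-1],[[-0.6,-0.5,-0.03],0,-1]]'
python3 -m inch '[[[-0.5,-0.5,0],0,-1],[[-0.5,-0.5,0],0,-1],[[-0.5,-0.5,0],0,-1],[[-0.24,-0.23,0],0,-1],[[0,0,0],0.9,-1],[[0,0,0],0.9,-1],[[0,0,0],0.9,-1],[[0,0,0],0.9,-1],[[0,0,0],0.9,-1],[[0,0,0],0,-1]]'
cat > m.py <<'E'
from h import *
from scipy.spatial.transform import Rotation as Ro
import sys
p=eyes.read_camera('wrist');s=env.state();print(s['t'],s['eef_pos'],s['tcp_rot'],s['joints'][5])
hsv=cv2.cvtColor(p['pixels'],cv2.COLOR_RGB2HSV)
y=cv2.inRange(hsv,(20,130,60),(35,255,255));b=cv2.inRange(hsv,(100,130,50),(125,255,255))
for nm,m,z in(('yellow',y,99),('blue',b,105.5)):
    n,l,st,c=cv2.connectedComponentsWithStats(m)
    for i in range(1,n):
        if st[i,4]>40: print(nm,st[i].tolist(),c[i][::-1].round(1),atz(p,c[i][::-1],z).round(1))
for k,z in(('cap_top',105.5),('tab_bars',97),('cap',71.5),('neck_rim',100),('holder',0)):
    print(k,[(round(d['score'],2),np.round(d['centre'],1),atz(p,d['centre'],z).round(1)) for d in eyes.spot_point(k,p)][:2])
save(p,sys.argv[1])
E
python3 m.py w1.png
```

```text
t: 2.5
eef_pos: [423.7, 236.1, 251.7]
tcp_rot: [3.141, 0.0, 2.919]
ft_force: [-0.5, 0.1, -1.1]
opening: 0.999
grip_force: 0.0
t: 3.75
eef_pos: [501.6, 113.6, 251.5]
tcp_rot: [3.141, -0.0, 2.527]
ft_force: [-0.3, -0.3, 0.4]
opening: 1.001
grip_force: 0.0
3.8 [501.63053683 113.51026525 251.47830754] [ 3.14141895e+00 -7.24247494e-05  2.52821671e+00] -0.8635685064553703
yellow [177, 62, 4, 14, 52] [ 68.6 178.5] [349.5 108.1  99. ]
yellow [224, 65, 7, 17, 92] [ 72.  227.3] [376.7 141.7  99. ]
yellow [400, 88, 14, 8, 64] [ 91.3 406.1] [482.4 263.5  99. ]
yellow [378, 133, 18, 10, 86] [137.3 387.4] [507.6 229.   99. ]
yellow [308, 193, 8, 16, 101] [200.7 312. ] [517.1 138.   99. ]
yellow [254, 194, 8, 15, 88] [200.8 256.8] [486.2  93.9  99. ]
yellow [83, 260, 31, 58, 484] [289.2  93.8] [ 463.9 -101.8   99. ]
yellow [463, 261, 17, 24, 67] [271.3 472.1] [674.6 231.7  99. ]
blue [261, 174, 48, 53, 1970] [200.5 284.4] [500.3 116.8 105.5]
cap_top [(0.89, array([201.3, 282.7]), array([500. , 115. , 105.5])), (0.73, array([ 67.1, 202.4]), array([362.7, 126.7, 105.5]))]
tab_bars [(0.77, array([202.9, 285.1]), array([504.2, 115. ,  97. ])), (0.61, array([ 72.7, 201.8]), array([363.6, 122.7,  97. ]))]
cap [(0.8, array([116.8, 392. ]), array([498.4, 250. ,  71.5])), (0.7, array([ 74.7, 208. ]), array([361.5, 124.1,  71.5]))]
neck_rim []
holder [(0.96, array([182.1, 284.8]), array([499.8, 118.8,   0. ]))]
```

View pics/w1.png

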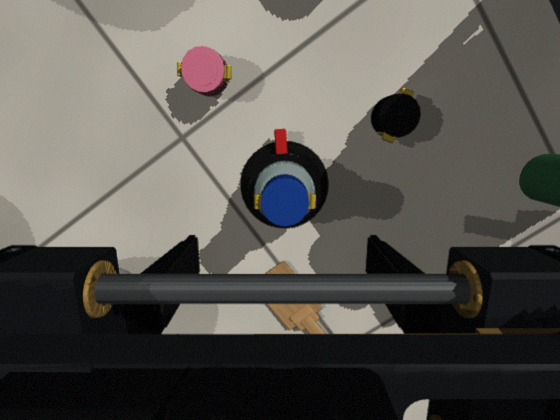

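The wrist view shows the blue cap at (201,283) with its tabs at (201,257) and (201,312), level in the picture, so the tool yaw matches. I'll descend part way and measure again.

```bash
python3 -m inch '[[[0.028,0.03,0.13],0,-1],[[0,0,0.2],0,-1],[[0,0,0.2],0,-1],[[0,0,0.2],0,-1],[[0,0,0.2],0,-1],[[0,0,0.2],0,-1],[[0,0,0.2],0,-1],[[0,0,0],0,-1],[[0,0,0],0,-1],[[0,0,0],0,-1]]'
python3 m.py w2.png
```

```text
t: 5.3
eef_pos: [501.7, 115.6, 172.1]
tcp_rot: [3.141, 0.001, 2.526]
ft_force: [0.8, 0.9, 0.2]
opening: 1.001
grip_force: 0.0
5.35 [501.58534518 115.58683906 172.01521122] [3.14104150e+00 5.19546433e-04 2.52604744e+00] -0.8572504737208321
yellow [145, 43, 6, 18, 75] [ 51.8 146.8] [355.4 111.3  99. ]
yellow [205, 47, 10, 23, 174] [ 56.5 209.9] [381.3 142.9  99. ]
yellow [429, 76, 19, 11, 106] [ 80.9 438.1] [480.1 257.   99. ]
yellow [400, 133, 24, 13, 156] [139.2 412.6] [503.2 224.4  99. ]
yellow [242, 215, 10, 21, 153] [224.6 246.4] [486.1  94.1  99. ]
yellow [314, 214, 11, 21, 169] [224.1 319.2] [516.7 138.   99. ]
yellow [83, 260, 33, 57, 508] [289.5  94.3] [459.9 -33.7  99. ]
yellow [473, 276, 10, 36, 98] [293.1 477. ] [634.4 207.4  99. ]
yellow [477, 328, 29, 6, 94] [330.7 491.9] [671.6 202.   99. ]
blue [251, 188, 65, 70, 3510] [223.3 282.8] [499.2 117.5 105.5]
cap_top [(0.97, array([ 52.9, 178.8]), array([370.2, 128.5, 105.5])), (0.65, array([114.5, 429.6]), array([494.2, 239.4, 105.5]))]
tab_bars [(0.92, array([109.7, 428.9]), array([493. , 243.9,  97. ])), (0.84, array([ 55.5, 178.6]), array([368.4, 126.4,  97. ]))]
cap [(0.73, array([217.6, 285.6]), array([504.6, 116.7,  71.5])), (0.65, array([114. , 415.8]), array([495.1, 244.3,  71.5]))]
neck_rim []
holder [(0.68, array([197.6, 282.9]), array([501.7, 116.3,   0. ])), (0.41, array([216.9, 282.3]), array([518.3, 103.8,   0. ]))]
```

View pics/w2.png

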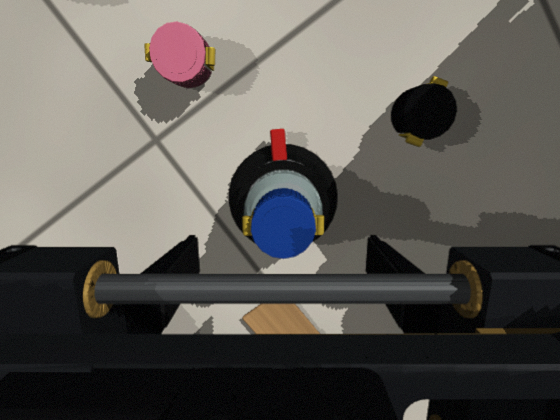

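```bash
python3 -m inch '[[[0.007,0.004,0.2],-0.08,-1],[[0,0,0.2],0,-1],[[0,0,0.2],0,-1],[[0,0,0.2],0,-1],[[0,0,0.15],0,-1],[[0,0,0.1],0,-1],[[0,0,0.058],0,-1],[[0,0,0],0,-0.3],[[0,0,0],0,-0.3],[[0,0,0],0,-0.3]]'
python3 -m inch '[[[0,0,0],0,-0.3],[[0,0,0],0,-0.28],[[0,0,0],0,-0.27],[[0,0,0],0,-0.26],[[0,0,0],0,-0.25],[[0,0,0],0,-0.24],[[0,0,0],0,-0.23],[[0,0,0],0,-0.22],[[0,0,0],0,-0.22],[[0,0,0],0,-0.22]]'
```

```text
t: 6.85
eef_pos: [501.4, 116.0, 105.4]
tcp_rot: [3.141, 0.0, 2.533]
ft_force: [0.7, -0.0, 0.6]
opening: 0.743
grip_force: 0.0
t: 8.1
eef_pos: [501.4, 116.1, 105.5]
tcp_rot: [3.141, 0.0, 2.533]
ft_force: [0.2, 1.3, 5.8]
opening: 0.611
grip_force: 6.4
```

```bash
python3 -m inch '[[[0,0,0],0,-0.2],[[0,0,0],0,-0.19],[[0,0,0],0,-0.18],[[0,0,-0.004],0,-0.17],[[0,0,-0.004],0,-0.16],[[0,0,-0.004],0,-0.15],[[0,0,0],0,-0.14],[[0,0,0],0,-0.13],[[0,0,0],0,-0.12],[[0,0,0],0,-0.12]]'
```

```text
t: 9.35
eef_pos: [501.5, 116.1, 106.6]
tcp_rot: [3.141, 0.001, 2.533]
ft_force: [-1.6, 0.5, 10.9]
opening: 0.562
grip_force: 9.2
```

```bash
python3 -m inch '[[[0,0,-0.004],0,-0.11],[[0,0,-0.004],0,-0.1],[[0,0,-0.004],0,-0.09],[[0,0,-0.004],0,-0.08],[[0,0,0],0,-0.07],[[0,0,0],0,-0.06],[[0,0,0],0,-0.05],[[0,0,0],0,-0.04],[[0,0,0],0,-0.04],[[0,0,0],0,-0.04]]'
```

```text
t: 10.6
eef_pos: [501.4, 116.1, 107.2]
tcp_rot: [3.141, 0.001, 2.533]
ft_force: [-0.7, 1.4, 9.1]
opening: 0.522
grip_force: 10.1
```

```bash
python3 -m inch '[[[0,0,-0.004],0,-0.03],[[0,0,-0.004],0,-0.02],[[0,0,-0.004],0,-0.02],[[0,0,-0.004],0,-0.02],[[0,0,0],0,-0.01],[[0,0,0],0,-0.01],[[0,0,0],0,0],[[0,0,0],0,0],[[0,0,0],0,0],[[0,0,0],0,0]]'
```

```text
t: 11.85
eef_pos: [501.3, 116.0, 107.8]
tcp_rot: [3.141, -0.0, 2.533]
ft_force: [0.4, 0.8, -0.4]
opening: 0.503
grip_force: 28.7
```

```bash
cat > ck.py <<'E'
from h import *
import sys
s=env.state();print(s['t'],'F',s['ft_force'].round(1),'M',s['moment'].round(3),'grip',round(float(s['grip_force']),1),round(float(s['opening']),4),'yaw',round(float(s['tcp_rot'][2]),3),'z',s['eef_pos'].round(1))
sys.exit(abs(s['moment'][2])>0.17 or s['grip_force']<12 or s['grip_force']>28 or np.abs(s['ft_force']).max()>9)
E
python3 ck.py; python3 -m inch '[[[0,0,0],0,-0.01],[[0,0,0],0,-0.02],[[0,0,0],0,-0.025],[[0,0,0],0,-0.025],[[0,0,0],0,-0.025],[[0,0,0],-0.1,-0.025],[[0,0,0],-0.1,-0.025],[[0,0,0],-0.1,-0.025],[[0,0,0],-0.1,-0.025],[[0,0,0],-0.1,-0.025]]' >/dev/null; python3 ck.py
```

```text
11.85 F [ 0.4  0.8 -0.4] M [-0.043 -0.002 -0.011] grip 28.7 0.5026 yaw 2.533 z [501.3 116.  107.8]
13.1 F [-0.4 -0.3 -0.2] M [-0.058  0.014 -0.026] grip 9.4 0.5133 yaw 2.577 z [501.3 116.  107.8]
```

```bash
python3 -m inch '[[[0,0,0],0,-0.02],[[0,0,0],0,-0.015],[[0,0,0],0,-0.012],[[0,0,0],0,-0.012],[[0,0,0],-0.1,-0.012],[[0,0,0],-0.1,-0.012],[[0,0,0],-0.1,-0.012],[[0,0,0],-0.1,-0.012],[[0,0,0],-0.1,-0.012],[[0,0,0],0,-0.012]]' >/dev/null; python3 ck.py
```

```text
14.35 F [-1.2 -0.7 -0.5] M [ 0.037 -0.049 -0.005] grip 19.0 0.5068 yaw 2.621 z [501.3 116.  107.8]False
```

```bash
sed -i 's/sys.exit(\(.*\))$/sys.exit(int(\1))/' ck.py
python3 -m inch '[[[0,0,0],-0.2,-0.012],[[0,0,0],-0.2,-0.012],[[0,0,0],-0.2,-0.012],[[0,0,0],-0.2,-0.012],[[0,0,0],-0.2,-0.012],[[0,0,0],-0.2,-0.012],[[0,0,0],-0.2,-0.012],[[0,0,0],-0.2,-0.012],[[0,0,0],-0.2,-0.012],[[0,0,0],0,-0.012]]' >/dev/null; python3 ck.py &&
python3 -m inch '[[[0,0,0],-0.12,-0.012],[[0,0,0],-0.12,-0.012],[[0,0,0],-0.12,-0.012],[[0,0,0],-0.12,-0.012],[[0,0,0],-0.12,-0.012],[[0,0,0],-0.12,-0.012],[[0,0,0],-0.12,-0.012],[[0,0,0],-0.12,-0.012],[[0,0,0],0,-0.012],[[0,0,0],0,-0.012]]' >/dev/null; python3 ck.py
```

```text
15.6 F [-0.6  0.1 -1.4] M [ 0.005 -0.012  0.   ] grip 19.0 0.508 yaw 2.778 z [501.2 116.  107.8]
16.85 F [ 0.1  0.9 -0.5] M [ 0.015 -0.     0.022] grip 19.0 0.5094 yaw 2.861 z [501.2 116.  107.8]
```

```bash
sed -i 's/>0.17/>0.1/' ck.py
python3 -m inch '[[[0,0,0],-0.1,-0.012],[[0,0,0],-0.1,-0.012],[[0,0,0],-0.1,-0.012],[[0,0,0],-0.1,-0.012],[[0,0,0],-0.1,-0.012],[[0,0,0],-0.1,-0.012],[[0,0,0],0,-0.012],[[0,0,0],0,-0.012],[[0,0,0],0,-0.012],[[0,0,0],0,-0.012]]' >/dev/null; python3 ck.py &&
python3 -m inch '[[[0,0,0],-0.1,-0.012],[[0,0,0],-0.1,-0.012],[[0,0,0],-0.1,-0.012],[[0,0,0],-0.1,-0.012],[[0,0,0],-0.1,-0.012],[[0,0,0],-0.1,-0.012],[[0,0,0],0,-0.012],[[0,0,0],0,-0.012],[[0,0,0],0,-0.012],[[0,0,0],0,-0.012]]' >/dev/null && python3 ck.py &&
python3 -m inch '[[[0,0,0],-0.1,-0.012],[[0,0,0],-0.1,-0.012],[[0,0,0],-0.1,-0.012],[[0,0,0],-0.1,-0.012],[[0,0,0],-0.1,-0.012],[[0,0,0],-0.1,-0.012],[[0,0,0],0,-0.012],[[0,0,0],0,-0.012],[[0,0,0],0,-0.012],[[0,0,0],0,-0.012]]' >/dev/null && python3 ck.py &&
python3 -m inch '[[[0,0,0],-0.1,-0.012],[[0,0,0],-0.1,-0.012],[[0,0,0],-0.1,-0.012],[[0,0,0],-0.1,-0.012],[[0,0,0],-0.1,-0.012],[[0,0,0],-0.1,-0.012],[[0,0,0],0,-0.012],[[0,0,0],0,-0.012],[[0,0,0],0,-0.012],[[0,0,0],0,-0.012]]' >/dev/null && python3 ck.py
```

```text
18.1 F [ 0.2 -0.1  0.1] M [-0.017  0.001  0.001] grip 19.0 0.5102 yaw 2.913 z [501.2 116.  107.8]
19.35 F [-0.1 -0.2 -0.9] M [ 0.008  0.006 -0.022] grip 19.0 0.5109 yaw 2.966 z [501.2 116.  107.8]
20.6 F [-0.   0.1 -1.2] M [-0.019  0.031 -0.045] grip 19.0 0.5096 yaw 3.018 z [501.2 116.  107.8]
21.85 F [ 0.2 -0.3 -0.4] M [ 0.036  0.005 -0.022] grip 19.0 0.5087 yaw 3.071 z [501.3 116.  107.8]
```

```bash

python3 -m inch '[[[0,0,0],-0.1,-0.012],[[0,0,0],-0.1,-0.012],[[0,0,0],-0.1,-0.012],[[0,0,0],-0.1,-0.012],[[0,0,0],-0.1,-0.012],[[0,0,0],-0.1,-0.012],[[0,0,0],0,-0.012],[[0,0,0],0,-0.012],[[0,0,0],0,-0.012],[[0,0,0],0,-0.012]]' >/dev/null; python3 ck.py &&
python3 -m inch '[[[0,0,0],-0.1,-0.012],[[0,0,0],-0.1,-0.012],[[0,0,0],-0.1,-0.012],[[0,0,0],-0.1,-0.012],[[0,0,0],-0.1,-0.012],[[0,0,0],-0.1,-0.012],[[0,0,0],0,-0.012],[[0,0,0],0,-0.012],[[0,0,0],0,-0.012],[[0,0,0],0,-0.012]]' >/dev/null && python3 ck.py &&
python3 -m inch '[[[0,0,0],-0.1,-0.012],[[0,0,0],-0.1,-0.012],[[0,0,0],-0.1,-0.012],[[0,0,0],-0.1,-0.012],[[0,0,0],-0.1,-0.012],[[0,0,0],-0.1,-0.012],[[0,0,0],0,-0.012],[[0,0,0],0,-0.012],[[0,0,0],0,-0.012],[[0,0,0],0,-0.012]]' >/dev/null && python3 ck.py &&
python3 -m inch '[[[0,0,0],-0.1,-0.012],[[0,0,0],-0.1,-0.012],[[0,0,0],-0.1,-0.012],[[0,0,0],-0.1,-0.012],[[0,0,0],-0.1,-0.012],[[0,0,0],-0.1,-0.012],[[0,0,0],0,-0.012],[[0,0,0],0,-0.012],[[0,0,0],0,-0.012],[[0,0,0],0,-0.012]]' >/dev/null && python3 ck.py
```

```text
23.1 F [ 0.6  0.6 -1.4] M [ 0.065 -0.009  0.071] grip 19.0 0.5118 yaw 3.123 z [501.2 116.  107.8]
24.35 F [-0.2  0.6 -0.6] M [-0.008 -0.001 -0.019] grip 19.0 0.5096 yaw -3.108 z [501.2 116.  107.8]
25.6 F [ 0.3  0.1 -0.7] M [0.021 0.035 0.005] grip 19.0 0.5079 yaw -3.055 z [501.2 116.  107.8]
26.85 F [-0.6  0.1 -0.9] M [0.004 0.034 0.082] grip 19.0 0.5105 yaw -3.003 z [501.3 116.  107.8]
```

```bash

python3 -m inch '[[[0,0,0],-0.1,-0.012],[[0,0,0],-0.1,-0.012],[[0,0,0],-0.1,-0.012],[[0,0,0],-0.1,-0.012],[[0,0,0],-0.1,-0.012],[[0,0,0],-0.1,-0.012],[[0,0,0],0,-0.012],[[0,0,0],0,-0.012],[[0,0,0],0,-0.012],[[0,0,0],0,-0.012]]' >/dev/null; python3 ck.py &&
python3 -m inch '[[[0,0,0],-0.1,-0.012],[[0,0,0],-0.1,-0.012],[[0,0,0],-0.1,-0.012],[[0,0,0],-0.1,-0.012],[[0,0,0],-0.1,-0.012],[[0,0,0],-0.1,-0.012],[[0,0,0],0,-0.012],[[0,0,0],0,-0.012],[[0,0,0],0,-0.012],[[0,0,0],0,-0.012]]' >/dev/null && python3 ck.py &&
python3 -m inch '[[[0,0,0],-0.1,-0.012],[[0,0,0],-0.1,-0.012],[[0,0,0],-0.1,-0.012],[[0,0,0],-0.1,-0.012],[[0,0,0],-0.1,-0.012],[[0,0,0],-0.1,-0.012],[[0,0,0],0,-0.012],[[0,0,0],0,-0.012],[[0,0,0],0,-0.012],[[0,0,0],0,-0.012]]' >/dev/null && python3 ck.py
```

```text
28.1 F [-0.9  0.8 -0.9] M [ 0.241  0.145 -0.056] grip 19.0 0.5107 yaw -2.951 z [501.2 116.1 107.8]
29.35 F [-1.3  1.2 -1.2] M [ 0.31   0.157 -0.188] grip 19.0 0.5061 yaw -2.898 z [501.2 116.  107.8]
```

```bash

python3 -m inch '[[[0,0,0],-0.05,-0.012],[[0,0,0],-0.05,-0.012],[[0,0,0],-0.05,-0.012],[[0,0,0],0,-0.012],[[0,0,0],0,-0.012],[[0,0,0],0,-0.012],[[0,0,0],0,-0.012],[[0,0,0],0,-0.012],[[0,0,0],0,-0.012],[[0,0,0],0,-0.012]]' >/dev/null; python3 ck.py; python3 - <<'E'
from h import *
M=[]
for i in range(6): eyes.read_camera('scene');M.append(env.state()['moment'])
print(np.mean(M,0))
E
```

```text
30.6 F [-0.3  1.4 -0.4] M [ 0.297  0.181 -0.261] grip 19.0 0.5035 yaw -2.885 z [501.3 116.  107.8]
[ 0.32047672  0.13791808 -0.27303705]
```

```bash
sed -i 's/>0.1 /> 0.2 /' ck.py
python3 -m inch '[[[0,0,0],0.1,-0.012],[[0,0,0],0.1,-0.012],[[0,0,0],0.1,-0.012],[[0,0,0],0.1,-0.012],[[0,0,-0.01],0,-0.012],[[0,0,-0.01],0,-0.012],[[0,0,-0.01],0,-0.012],[[0,0,-0.01],0,-0.012],[[0,0,0],0,-0.012],[[0,0,0],0,-0.012]]' >/dev/null; python3 ck.py && python3 -m inch '[[[0,0,-0.01],0,-0.012],[[0,0,-0.01],0,-0.012],[[0,0,-0.01],0,-0.012],[[0,0,-0.01],0,-0.012],[[0,0,-0.01],0,-0.012],[[0,0,0],0,-0.012],[[0,0,0],0,-0.012],[[0,0,0],0,-0.012],[[0,0,0],0,-0.012],[[0,0,0],0,-0.012]]' >/dev/null; python3 ck.py
```

```text
32.15 F [-2.   0.3 -2.9] M [ 0.217  0.272 -0.084] grip 18.9 0.5085 yaw -2.92 z [501.2 116.  110.2]
33.4 F [-0.4 -0.2 -1.4] M [-0.002  0.015 -0.016] grip 19.0 0.5077 yaw -2.92 z [501.2 116.  113.2]
```

```bash

python3 -m inch '[[[0,0,-0.05],0,-0.012],[[0,0,-0.05],0,-0.012],[[0,0,-0.08],0,-0.012],[[0,0,-0.08],0,-0.012],[[0,0,-0.1],0,-0.012],[[0,0,-0.1],0,-0.012],[[0,0,-0.15],0,-0.012],[[0,0,-0.2],0,-0.012],[[0,0,-0.2],0,-0.012],[[0,0,-0.2],0,-0.012]]' >/dev/null; python3 ck.py; python3 - <<'E'
from h import *
p=eyes.read_camera('scene');save(p,'s3.png',(60,280,150,430),2.5)
t=eyes.read_camera('top')
for q in (p,t): print([(x['score'],x['centre'],atz(q,x['centre'],0)) for x in eyes.spot_point('bowl',q)][:2],[ (x['score'],x['centre']) for x in eyes.spot_point('cap',q)])
E
```

```text
34.65 F [ 0.2 -0.1 -0.1] M [0.034 0.034 0.01 ] grip 19.0 0.5061 yaw -2.92 z [501.3 116.  186.8]
[(0.95, [253.9, 205.6], array([ 509.72759562, -183.58491683,    0.        ])), (0.89, [212.4, 125.8], array([ 2.78445814e+02, -3.13374940e+02,  1.13686838e-13]))] [(0.73, [168.0, 278.0]), (0.66, [166.4, 313.3]), (0.56, [187.0, 352.9])]
[(0.88, [295.6, 391.3], array([ 266.04764636, -304.88840715,    0.        ])), (0.67, [222.1, 349.4], array([ 490.29564096, -179.17831862,    0.        ]))] [(0.64, [214.6, 205.6])]
```

View pics/s3.png

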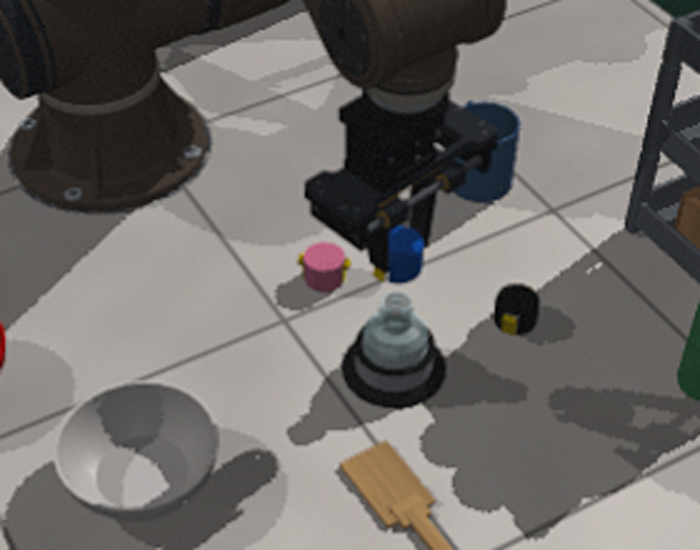

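Cap held clear of the neck (crop 405,255), the jar is open, and the bowl is unchanged. Moving over the bowl.

```bash

python3 -m inch '[[[0.05,-0.2,0],0,-0.012],[[0.09,-0.4,0],0,-0.012],[[0.14,-0.6,0],0,-0.012],[[0.14,-0.6,0],0,-0.012],[[0.14,-0.6,0],0,-0.012],[[0.14,-0.6,0],0,-0.012],[[0.14,-0.6,0],0,-0.012],[[0.14,-0.6,0],0,-0.012],[[0.09,-0.4,0],0,-0.012],[[0.04,-0.2,0],0,-0.012]]' >/dev/null; python3 ck.py; python3 - <<'E'
from h import *
from scipy.optimize import least_squares
for n in('top','wrist'):
    p=eyes.read_camera(n)
    for x in eyes.cut_out('bowl',p)[:1 if n=='wrist' else 2]:
        ct=max(cv2.findContours(x['mask'].astype(np.uint8),0,1)[0],key=cv2.contourArea)[:,0]
        P=np.array([atz(p,(r,c),54)[:2] for c,r in ct if 2<r<417 and 2<c<557])
        f=least_squares(lambda v:np.hypot(*(P-v).T)-80,P.mean(0),loss='soft_l1',f_scale=2).x
        print(n,x['score'],f,len(P),np.median(abs(np.hypot(*(P-f).T)-80)))
save(p,'w4.png')
E
```

```text
36.2 F [-0.9  0.5 -0.2] M [ 0.038  0.029 -0.008] grip 19.0 0.5109 yaw -2.922 z [ 499.  -181.2  185.4]
top 0.77 [ 277.43193654 -313.72554845] 149 4.076951847839553
top 0.64 [ 737.53321236 -400.60727784] 111 14.44516186306825
wrist 0.76 [ 500.35013587 -174.7136328 ] 496 1.3095653866960504
```

View pics/w4.png

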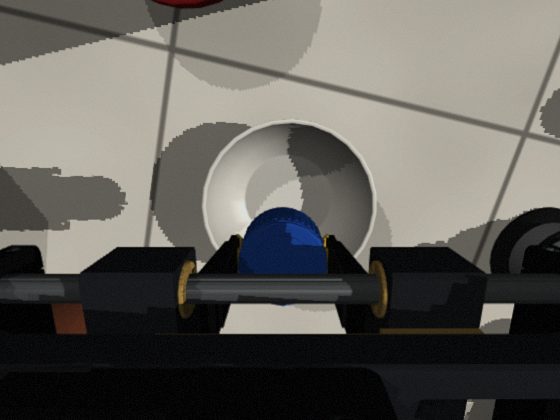

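```bash

python3 -m inch '[[[-0.02,0.05,0.1],0,-0.012],[[-0.024,0.048,0.2],0,-0.012],[[0,0,0.3],0,-0.012],[[0,0,0.35],0,-0.012],[[0,0,0.35],0,-0.012],[[0,0,0.35],0,-0.012],[[0,0,0.25],0,-0.012],[[0,0,0.15],0,-0.012],[[0,0,0.1],0,-0.012],[[0,0,0.05],0,-0.012]]' >/dev/null; python3 ck.py
```

```text
37.65 F [-0.8 -1.  -1.1] M [0.037 0.012 0.008] grip 19.0 0.5095 yaw -2.92 z [ 500.9 -173.3   53.7]
```

```bash

python3 -m inch '[[[0,0,0],0,-0.012],[[0,0,0.015],0,-0.012],[[0,0,0.015],0,-0.012],[[0,0,0.015],0,-0.012],[[0,0,0.015],0,-0.012],[[0,0,0.015],0,-0.012],[[0,0,0.01],0,-0.012],[[0,0,0],0,-0.012],[[0,0,0],0,-0.012],[[0,0,0],0,-0.012]]' >/dev/null; python3 ck.py
```

```text
38.9 F [ 1.1 -0.7 -1.2] M [0.04  0.011 0.009] grip 19.0 0.5065 yaw -2.92 z [ 500.9 -173.2   48.7]
```

```bash
sed -i 's/.max()>9/.max()>3/' ck.py
python3 -m inch '[[[0,0,0.01],0,-0.012],[[0,0,0.01],0,-0.012],[[0,0,0.01],0,-0.012],[[0,0,0.01],0,-0.012],[[0,0,0.01],0,-0.012],[[0,0,0],0,-0.012],[[0,0,0],0,-0.012],[[0,0,0],0,-0.012],[[0,0,0],0,-0.012],[[0,0,0],0,-0.012]]' >/dev/null; python3 ck.py &&
python3 -m inch '[[[0,0,0.005],0,-0.012],[[0,0,0.005],0,-0.012],[[0,0,0.005],0,-0.012],[[0,0,0],0,-0.012],[[0,0,0],0,-0.012],[[0,0,0],0,-0.012],[[0,0,0],0,-0.012],[[0,0,0],0,-0.012],[[0,0,0],0,-0.012],[[0,0,0],0,-0.012]]' >/dev/null && python3 ck.py &&
python3 -m inch '[[[0,0,0.005],0,-0.012],[[0,0,0.005],0,-0.012],[[0,0,0.005],0,-0.012],[[0,0,0],0,-0.012],[[0,0,0],0,-0.012],[[0,0,0],0,-0.012],[[0,0,0],0,-0.012],[[0,0,0],0,-0.012],[[0,0,0],0,-0.012],[[0,0,0],0,-0.012]]' >/dev/null && python3 ck.py &&
python3 -m inch '[[[0,0,0.005],0,-0.012],[[0,0,0.005],0,-0.012],[[0,0,0.005],0,-0.012],[[0,0,0],0,-0.012],[[0,0,0],0,-0.012],[[0,0,0],0,-0.012],[[0,0,0],0,-0.012],[[0,0,0],0,-0.012],[[0,0,0],0,-0.012],[[0,0,0],0,-0.012]]' >/dev/null && python3 ck.py &&
python3 -m inch '[[[0,0,0.005],0,-0.012],[[0,0,0.005],0,-0.012],[[0,0,0.005],0,-0.012],[[0,0,0],0,-0.012],[[0,0,0],0,-0.012],[[0,0,0],0,-0.012],[[0,0,0],0,-0.012],[[0,0,0],0,-0.012],[[0,0,0],0,-0.012],[[0,0,0],0,-0.012]]' >/dev/null && python3 ck.py
```

```text
40.15 F [ 0.6 -0.5 -1.9] M [-0.027  0.022 -0.013] grip 19.0 0.5091 yaw -2.92 z [ 500.8 -173.2   45.7]
41.4 F [ 0.   0.  -0.2] M [0.032 0.015 0.019] grip 19.0 0.5083 yaw -2.92 z [ 500.8 -173.3   44.8]
42.65 F [ 0.3 -0.2 -1.4] M [ 0.003  0.03  -0.009] grip 19.0 0.5092 yaw -2.92 z [ 500.8 -173.2   43.9]
43.9 F [-0.3 -0.1 -0.9] M [ 0.021  0.041 -0.023] grip 19.0 0.5086 yaw -2.92 z [ 500.8 -173.2   43. ]
45.15 F [-0.4  0.4  0.4] M [ 0.059  0.079 -0.005] grip 19.0 0.5109 yaw -2.92 z [ 500.8 -173.2   42.1]
```

```bash

python3 -m inch '[[[0,0,0.005],0,-0.012],[[0,0,0.003],0,-0.012],[[0,0,0],0,-0.012],[[0,0,0],0,-0.012],[[0,0,0],0,-0.012],[[0,0,0],0,-0.012],[[0,0,0],0,-0.012],[[0,0,0],0,-0.012],[[0,0,0],0,-0.012],[[0,0,0],0,-0.012]]' >/dev/null; python3 ck.py &&
python3 -m inch '[[[0,0,0.005],0,-0.012],[[0,0,0.003],0,-0.012],[[0,0,0],0,-0.012],[[0,0,0],0,-0.012],[[0,0,0],0,-0.012],[[0,0,0],0,-0.012],[[0,0,0],0,-0.012],[[0,0,0],0,-0.012],[[0,0,0],0,-0.012],[[0,0,0],0,-0.012]]' >/dev/null && python3 ck.py
```

```text
46.4 F [-1.   0.6  5.9] M [ 0.183  0.303 -0.023] grip 19.1 0.507 yaw -2.92 z [ 500.9 -173.3   42. ]
```

```bash

python3 -m inch '[[[0,0,0],0,-0.03],[[0,0,0.002],0,-0.05],[[0,0,0.003],0,-0.07],[[0,0,0.003],0,-0.09],[[0,0,0.003],0,-0.11],[[0,0,0.003],0,-0.13],[[0,0,0.003],0,-0.15],[[0,0,0.003],0,-0.17],[[0,0,0],0,-0.19],[[0,0,0],0,-0.2]]' >/dev/null; python3 ck.py; 
python3 -m inch '[[[0,0,0],0,-0.22],[[0,0,0],0,-0.24],[[0,0,0],0,-0.26],[[0,0,0],0,-0.28],[[0,0,0],0,-0.31],[[0,0,0],0,-0.35],[[0,0,0],0,-0.4],[[0,0,0],0,-0.44],[[0,0,0],0,-0.44],[[0,0,0],0,-0.44]]' >/dev/null; python3 ck.py
```

```text
47.65 F [-0.5  0.   3.1] M [ 0.08   0.128 -0.014] grip 5.7 0.5996 yaw -2.92 z [ 500.8 -173.3   40.5]
48.9 F [ 0.2 -0.4  0.2] M [ 0.024 -0.032  0.048] grip 0.0 0.7202 yaw -2.92 z [ 500.8 -173.3   40.4]
```

Released without load. Rise straight up and look.

```bash

python3 -m inch '[[[0,0,-0.05],0,-0.44],[[0,0,-0.1],0,-0.44],[[0,0,-0.2],0,-0.44],[[0,0,-0.3],0,-0.44],[[0,0,-0.4],0,-0.44],[[0,0,-0.5],0,-0.44],[[0,0,-0.5],0,-0.44],[[0,0,-0.3],0,-0.44],[[0,0,0],0,-0.44],[[0,0,0],0,-0.44]]' >/dev/null; python3 ck.py; python3 - <<'E'
from h import *
p=eyes.read_camera('wrist');a=cv2.resize(p['pixels'],(400,300));q=eyes.read_camera('scene')
b=cv2.resize(np.ascontiguousarray(q['pixels'][140:290,150:350]),(400,300),interpolation=2)
cv2.imwrite('pics/e5.png',np.hstack([a,b])[:,:,::-1])
E
```

```text
50.15 F [-0.4 -0.4  0.5] M [ 0.066  0.012 -0.011] grip 0.0 0.7214 yaw -2.92 z [ 500.5 -173.1  181.1]
```

View pics/e5.png

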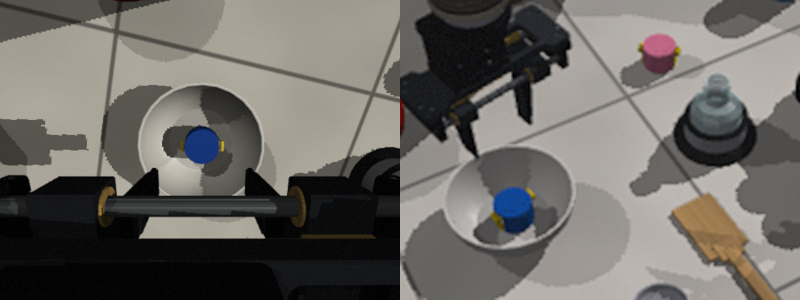

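The cap stands upright in the middle of the bowl (wrist 202,145; scene 514,210), the tabs are intact and the jar is open.

```bash
python3 -c "
from cell import env
print(env.job_done())"
```

```text
the job is handed in; nothing more can be done
None
```

The job is handed in: the blue cap was squeezed, turned to its stop, lifted off and set upright near the middle of the white bowl, released there, with the arm clear at about 50 s.

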